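Square a bare drive into the corner of an alignment plate

TASK

Using the push block as a held tool, nudge the flat solid-state drive across the alignment plate, first until its long side is pressed home along the rail, then along the rail until its short side is pressed home against the end stop, so that it sits square in the corner touching both. Press it home each time for about a second, with a light steady push of a few newtons (3 to 8), never touching the drive with the gripper. Then stand the push block upright on the bench, off the plate, let go, and leave the drive seated and the other things where they are.

Things in the scene. Friction and masses are not known exactly. Their poses are not given: they have to be found in the camera images.
- plate: Fixed grey alignment plate, 200 (x) x 240 (y) x 8 mm, flat on the bench. Origin: centre of its underside; its top is 8 mm above. Its x axis points at the rail, its y axis at the end stop. It stands at any yaw up to about 0.35 rad.
- rail: Fixed rigid dark steel rail on the plate along its far (+x) edge, 220 mm long (y), 22 mm wide, 10 mm high above the plate's top. Origin: middle of the foot of its inner face, at the plate's top; axes parallel to the plate's. The inner face is the plane x = 0 of this frame, looks to -x, and is what the drive's long side must touch.
- end_stop: Fixed dark steel bar on the plate, square to the rail: x from -148 to -3 mm, 18 mm thick, 10 mm high above the plate's top, 20 mm at the black thumbscrew (x = -138). Clamped elsewhere along the rail each time. Origin: on its inner face at the rail's face line, at the plate's top; axes as the plate's. The inner face is the plane y = 0, looks to -y: the drive's short side must touch it.
- drive: Solid-state drive, flat black case with a light label, 70 (x) x 100 (y) x 7 mm, about 60 g, loose on the plate, 5 to 35 mm short of the rail, 5 to 30 mm short of the end stop, turned up to 0.15 rad. Origin: centre of its underside. Seated, its centre is 35 mm from the rail's face and 50 mm from the stop's. Fragile: a push over 12 N damages it.
- push_block: The tool, about 120 g, standing upright on the bench right of the plate: a black square grip 20 x 20 mm, from 20 to 86 mm height, on a grey square foot 44 x 44 x 14 mm whose four flat sides push. The foot is clamped off the grip's axis by up to 8 mm in x and in y, anew each time, and this is not measured. Origin: on the grip's axis at the foot's underside; all sides parallel to x and y.
- flux_tub: Bystander: small round tub with a black lid, 47 mm across, 29 mm high, behind the push block. Origin: centre of its underside.
- screw_dish: Bystander: shallow round dish with screws, 85 mm across, 18 mm high, behind the push block at the right. Origin: centre of its underside.

How it is judged:
On the way, in this order (a step that is already met when the one before it is completed fails the run):
1. the push block is held clear of the bench (height (world z) of push_block above 0.008 m), for 0.2 s.
2. the push block presses the drive home against the rail (at least 1 N, for 0.4 s) (contact force between push_block and drive above 1 N and contact force between drive and rail above 1 N), for 0.4 s.
3. the push block presses the drive home against the end stop (at least 1 N, for 0.4 s) (contact force between push_block and drive above 1 N and contact force between drive and end_stop above 1 N), for 0.4 s.
At the end, for the whole second after the job is handed in: The drive lies flat on the plate with its long side within 1.5 mm of the rail and its short side within 1.5 mm of the end stop, square to within 0.02 rad; the push block stands upright on the bench itself (not on the plate), released; all is at rest (x of drive in the frame of rail between -0.0365 and -0.0335 m and y of drive in the frame of end_stop between -0.0515 and -0.0485 m and angle between the x axis of drive and the x axis of plate, either way round below 0.02 rad and angle between drive's own z axis and vertical below 0.03 rad and linear speed of each of drive, push_block below 0.01 m/s and angle between push_block's own z axis and vertical below 0.05 rad and height (world z) of push_block below 0.003 m); the robot touches nothing.
It fails at once if the drive is pushed with more than 12 N (contact force between push_block and drive above 12 N or contact force between drive and rail above 12 N or contact force between drive and end_stop above 12 N).
It fails at once if the gripper or arm touches the drive (contact force between any of the fingers, the arm and drive above 0.3 N).
It fails at once if the drive is lifted or tipped off the plate (angle between drive's own z axis and vertical above 0.2 rad or height (world z) of drive above 0.02 m or height (world z) of drive below 0.004 m).
It fails at once if a bystander is moved by more than 20 mm (distance of any of flux_tub, screw_dish from where it was at the start of the episode above 0.02 m).
It also fails if it takes over 72 s, if anything falls off the work surface, if the arm or the gripper's body presses on something with over 40 N, if the wrist force passes 120 N, or if a joint passes its speed limit or range.

ROBOT

A 7-joint arm with a two-finger parallel gripper is mounted at the origin on a cart in front of the work surface, level with it; the furniture and walls round the work are solid. World frame = base frame: x ahead of the robot, y to its left, z up, the work surface at z = 0. Lengths are in m, angles in rad, forces in N, time in s.
With the tool pointing down it reaches from about 0.425 to 0.875 m from the base axis. Payload 4.7 kg.
Tool frame: the origin (TCP) lies at the very end of the fingers, on their centre line; the grasp point (between the pads) lies 19 mm behind it; z points along the fingers, y is the line along which they close (so a half turn about z gives the same grasp; the last joint's range is limited). The gripper opens to 87 mm and grips with 3 to 60 N. Pads are 19 mm wide; open, the fingers measure 117 mm over their backs; the gripper's body (75 mm by 190 mm) begins 51 mm behind the grasp point.
Start: joints at [-1.088, 0.321, -0.07, 1.45, 0.023, 1.371, -0.057], TCP at [0.294, 0.58, 0.223] pointing down, gripper open.
Joint ranges: [-2.86, 2.86], [-0.3, 2.09], [-1.38, 1.24], [0.06, 2.45], [-1.56, 4.7], [0.09, 2.05], [-2.69, 2.69]. Speed limits (rad/s): [2.57, 2.57, 3.14, 3.14, 3.14, 3.14, 3.14].

INTERFACE

Orientations are given as a rotation vector (axis times angle).
In Python, from bench import ctrl, get_image, job gives the robot as it stands.
- The arm moves only by the shell command python3 -m crank 'ROWS' [FORCE]. ROWS is JSON, a list that holds one entry, the list of rows, each a list of 5 numbers: the shift along the tool's x, y, z in mm, then the turn about the tool's z in rad, then the closure, from -1 (fully open) to 1 (shut), so that 0 is half open. A call has 1 to 10 rows; each row shifts and turns the commanded pose from where the row before left it, along the tool's axes as they then stand; what a row does not reach is not made up. A row lasts 1/12 s, in which the tool goes at most 41.7 mm and 7.16 degrees, less where a joint would pass 70% of its speed; a pose out of reach is approached as far as the arm can. A call with a gripper value outside its range is refused whole. The fingers move at their own pace and stop on an object; FORCE is the grip in N (left out, the last holds). Time passes only in rows, so rows that do not move let the fingers close. It gives the time, the measured TCP pose, the force, the opening and the grip force at its end, in the units of the state.
- ctrl.get_state(): the state, without advancing time (a new reading comes with each control period).
- get_image(name): name is "scene" or "top" or "wrist"; returns a dict with "pixels" (384x512x3 uint8, red, green, blue), "fx", "fy", "cx", "cy" (pixels), "T" (4x4, takes a point from camera to world coordinates); the wrist camera has in their place "T_tool_cam" (4x4, takes a point from camera to tool coordinates, whose origin is the TCP and whose axes are the flange's). Camera axes: x right, y down, z forward; pixel columns grow to the right and rows downward; lengths in m; the calibration is good to about 2 mm. A picture is of the moment at which its call begins: read the wrist's pose just before it. There is no depth.
- job.close_job(): hands the job in; it is judged then, once.
The state is a dict: "time": time; "joint_positions": joint angles; "qd": joint speeds; "joint_torque": joint torques, N m; "position": TCP position; "tool_rot": TCP orientation; "ft_force": force on the tool from outside, world axes, zero at the start; "torque": the same for the moment, N m; "grip_width": opening from 0.0 (shut) to 1.0 (fully open); "grip_force": force on a finger pad.
Only numpy, scipy, OpenCV 4.12 (cv2) and the standard library are available. Lean on these libraries where they do the work, as an engineer would, in place of code of your own. Each camera call takes 0.05 s, during which the arm holds its last target. There are 200 camera calls.

## Working session

There is one attempt and no reset: what is moved stays moved. The work goes in short steps, Python scripts to look and compute and a shell command to move; the robot and the scene stay as the last step left them, time stands still between calls to the robot, and variables do not carry over. Pictures are saved under pics/ and viewed, at most 10 in all, crops included, and the job is handed in when it is done.

```bash
mkdir -p pics; ls; python3 - <<'E'
from bench import ctrl,get_image
import cv2,numpy as np
s=ctrl.get_state();print(s)
for n in("top","scene"):
    i=get_image(n);print(n,i['fx'],i['fy'],i['cx'],i['cy'],np.round(i['T'],4).tolist())
    cv2.imwrite(f'pics/{n}0.png',i['pixels'][:,:,::-1])
a=cv2.imread('pics/top0.png');b=cv2.imread('pics/scene0.png')
cv2.imwrite('pics/top0b.png',cv2.resize(a,(800,600),interpolation=cv2.INTER_CUBIC))
i=get_image('wrist');print(np.round(i['T_tool_cam'],4).tolist(),i['fx'],i['cx'],i['cy'])
E
```

```text
pics
{'time': 0.0, 'joint_positions': array([-1.08791801,  0.32184218, -0.07010666,  1.45166462,  0.02260674,
        1.37075059, -0.05689976]), 'qd': array([-1.41004405e-03,  2.14693052e-04, -6.84418128e-05,  6.89118148e-04,
        2.48536080e-03,  2.06494580e-04,  1.48385558e-03]), 'joint_torque': array([ 1.76070921e-04, -4.91286206e+01, -4.04068977e-01, -3.12524056e+01,
       -6.39024074e-02,  4.38190112e-02,  1.87051978e-04]), 'position': array([0.29346047, 0.57938549, 0.22145441]), 'tool_rot': array([-7.29470809e-01, -3.05537423e+00,  2.89867344e-03]), 'ft_force': array([-0.8609428 ,  0.09597667,  0.35812084]), 'torque': array([ 0.02131993, -0.03443526,  0.03856495]), 'grip_force': 0.0, 'grip_width': 0.9988074317661922}
top 417.0192625515094 417.0192625515094 251.16448315434482 193.49344129309614 [[-0.0047, -0.9844, 0.1757, 0.4291], [-1.0, 0.0057, 0.0053, -0.0612], [-0.0062, -0.1757, -0.9844, 0.9135], [0.0, 0.0, 0.0, 1.0]]
scene 358.5748599720484 358.5748599720484 253.00110300856062 193.85937045809476 [[0.7803, -0.4306, 0.4534, 0.187], [-0.6253, -0.5321, 0.5708, -0.5345], [-0.0045, -0.729, -0.6845, 0.6022], [0.0, 0.0, 0.0, 1.0]]
[[0.0002, -0.9564, -0.2921, 0.0799], [1.0, 0.0002, -0.0, 0.0011], [0.0001, -0.2921, 0.9564, -0.1614], [0.0, 0.0, 0.0, 1.0]] 331.7328402547265 252.5102127543851 191.88493255592672
```

View pics/top0b.png

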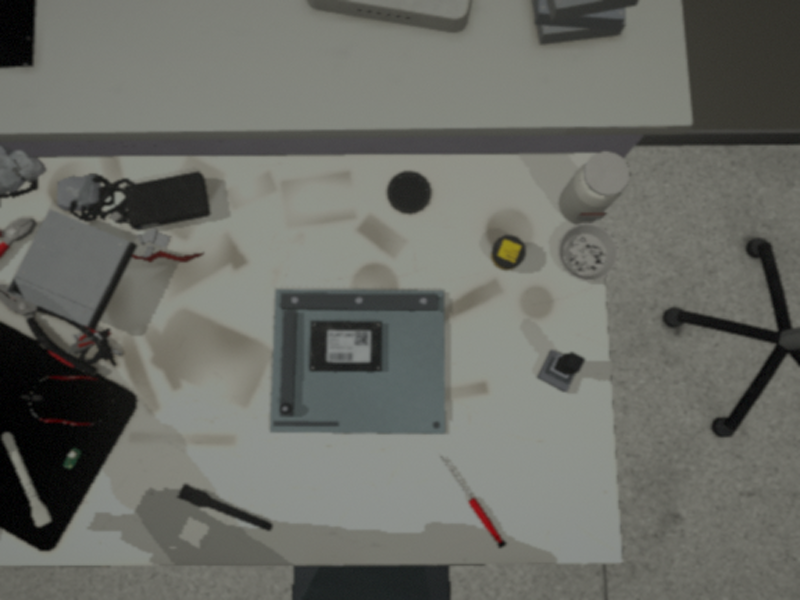

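View pics/scene0.png

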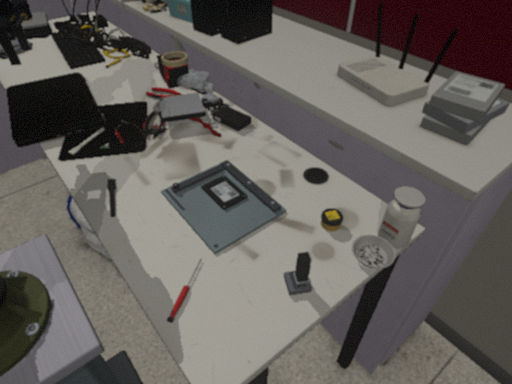

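The top view shows the plate near the middle with its rail along the top (+x) and its end stop on the left (+y). The drive is at about (345,346) and the block at about (560,370), turned roughly 0.4 rad, both in 800-px coordinates. Next I'll write helpers and get rough positions.

```bash
cat > h.py <<'E'
import numpy as np,cv2
from scipy.spatial.transform import Rotation as R
from bench import ctrl,get_image
def tool():
    s=ctrl.get_state();T=np.eye(4);T[:3,:3]=R.from_rotvec(s['tool_rot']).as_matrix();T[:3,3]=s['position'];return T,s
def shot(name,fn=None):
    T,_=tool();i=get_image(name)
    if name=='wrist': i['T']=T@i['T_tool_cam']
    if fn: cv2.imwrite(fn+'.png',i['pixels'][:,:,::-1]); np.savez(fn,T=i['T'],f=i['fx'],c=[i['cx'],i['cy']])
    return i
def unproj(d,px,z):
    px=np.atleast_2d(px).astype(float);c=np.c_[(px-d['c'])/d['f'],np.ones(len(px))]@d['T'][:3,:3].T
    o=d['T'][:3,3];return (o+c*((z-o[2])/c[:,2])[:,None])[:,:2]
def proj(d,P):
    q=(np.atleast_2d(P)-d['T'][:3,3])@d['T'][:3,:3];return q[:,:2]/q[:,2:]*d['f']+d['c']
def delta(target,yawx=None):
    """tool-axis shift in mm to reach world target, turn to put tool x at world angle yawx"""
    T,s=tool();d=T[:3,:3].T@(np.array(target)-T[:3,3])*1000
    a=np.arctan2(T[1,0],T[0,0]);print('pos',s['position'].round(4),'xang',a.round(4),'t',s['time'],'shift',d.round(1),
      '' if yawx is None else ('turn',((-(yawx-a)+np.pi)%(2*np.pi)-np.pi).round(4)))
E
python3 - <<'E'
from h import *
i=shot('top','pics/t1');d=np.load('pics/t1.npz')
k=1/1.5625
print('plate',unproj(d,np.array([[276,290],[445,291],[447,433],[271,432]])*k,.008).round(3).tolist())
print('drive',unproj(d,np.array([[310,322],[380,321],[382,371],[309,370]])*k,.015).round(3).tolist())
print('griptop',unproj(d,np.array([[571,363]])*k,.086).round(3).tolist(),'foot',unproj(d,np.array([[560,370]])*k,.014).round(3).tolist())
print('tub',unproj(d,np.array([[509,252]])*k,.029).round(3).tolist(),'dish',unproj(d,np.array([[586,252]])*k,.018).round(3))
delta([.5,-.33,.25],np.pi)
E
```

```text
plate [[0.609, 0.109], [0.607, -0.131], [0.41, -0.13], [0.412, 0.11]]
drive [[0.562, 0.059], [0.563, -0.039], [0.494, -0.041], [0.496, 0.059]]
griptop [[0.497, -0.283]] foot [[0.494, -0.286]]
tub [[0.657, -0.22]] dish [[ 0.66 -0.33]]
pos [0.2936 0.5796 0.2219] xang 2.6728 t 0.2 shift [-595.1 -718.2  -27.2] ('turn', np.float64(-0.4688))
```

```bash
python3 -m crank '[[[-30,-21,0,0,-1],[-30,-21,0,0,-1],[-30,-21,0,0,-1],[-30,-21,0,0,-1],[-30,-21,0,0,-1],[-30,-21,0,0,-1],[-30,-21,0,0,-1],[-30,-21,0,0,-1],[-30,-21,0,0,-1],[-30,-21,0,0,-1]]]' 40 | tail -c 600
python3 -m crank '[[[-30,-21,0,0,-1],[-30,-21,0,0,-1],[-30,-21,0,0,-1],[-30,-21,0,0,-1],[-30,-21,0,0,-1],[-13,-34,2,-0.02,-1],[-13,-34,2,-0.02,-1],[-13,-34,2,-0.02,-1],[-13,-34,2,-0.02,-1],[-13,-34,2,-0.02,-1]]]' | tail -c 600
python3 -m crank '[[[-13,-34,2,0,-1],[-13,-34,2,0,-1],[-13,-34,2,0,-1],[-13,-34,2,0,-1],[-13,-34,2,0,-1],[0,0,0,0,-1],[0,0,0,0,-1]]]' | tail -c 600
python3 - <<'E'
from h import *
delta([.497,-.283,.19],np.pi-.35)
E
```

```text
time: 1.03
position: [0.4669, 0.2553, 0.2226]
tool_rot: [0.73, 3.056, 0.001]
ft_force: [0.2, 0.3, -0.2]
grip_width: 1.003
grip_force: 0.0
time: 1.87
position: [0.5408, -0.0877, 0.2125]
tool_rot: [0.574, 3.088, 0.001]
ft_force: [0.6, -0.2, 0.2]
grip_width: 1.001
grip_force: 0.0
time: 2.45
position: [0.5393, -0.271, 0.2022]
tool_rot: [-0.584, -3.086, 0.002]
ft_force: [0.8, 0.5, -0.1]
grip_width: 0.997
grip_force: 0.0
pos [ 0.5393 -0.271   0.2022] xang 2.7673 t 2.45 shift [ 35.  -26.6  12.2] ('turn', np.float64(-0.0243))
```

```bash
python3 -m crank '[[[17,-13,6,-0.024,-1],[17,-13,6,0,-1],[0,0,0,0,-1],[0,0,0,0,-1],[0,0,0,0,-1]]]' | tail -c 600
python3 - <<'E'
from h import *
shot('wrist','pics/w1')
delta([.497,-.283,.19],np.pi-.35)
a=cv2.imread('pics/w1.png');cv2.imwrite('pics/w1b.png',cv2.resize(a,(800,600),interpolation=cv2.INTER_CUBIC))
E
```

```text
time: 2.87
position: [0.5008, -0.2788, 0.1908]
tool_rot: [0.535, 3.094, 0.002]
ft_force: [0.3, 0.7, -1.5]
grip_width: 1.001
grip_force: 0.0
pos [ 0.5011 -0.2789  0.1909] xang 2.7993 t 2.9167 shift [ 2.5 -5.2  0.9] ('turn', np.float64(0.0078))
```

View pics/w1b.png

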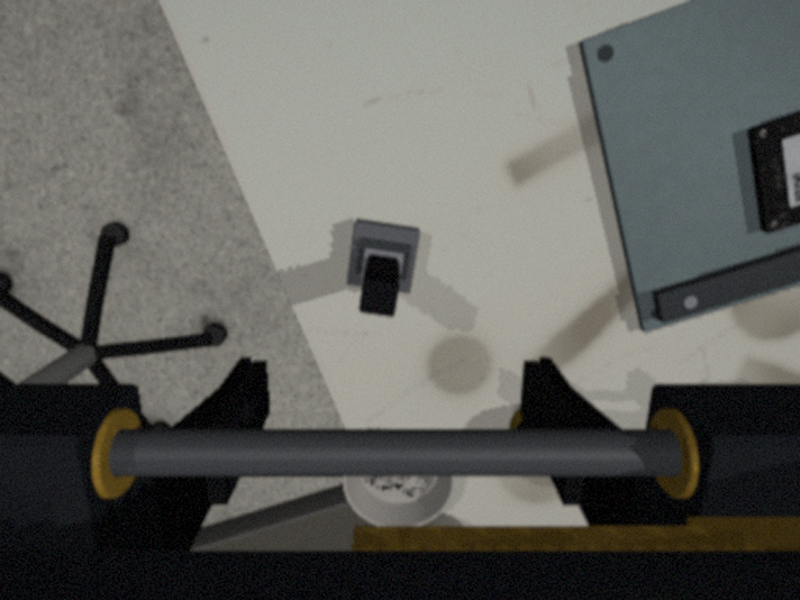

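The wrist view shows the block's foot top at about (356,220)–(411,292) and the grip top at about (378,300). The plate is at the right. I'll crop it to measure yaw and foot offset.

```bash
python3 - <<'E'
import cv2
a=cv2.imread('pics/w1.png')[132:208,210:280]
a=cv2.convertScaleAbs(a,alpha=1.8,beta=15)
a=cv2.resize(a,None,fx=7.8,fy=7.8,interpolation=cv2.INTER_CUBIC);cv2.imwrite('pics/w1c.png',a);print(a.shape)
E
```

```text
(593, 546, 3)
```

View pics/w1c.png

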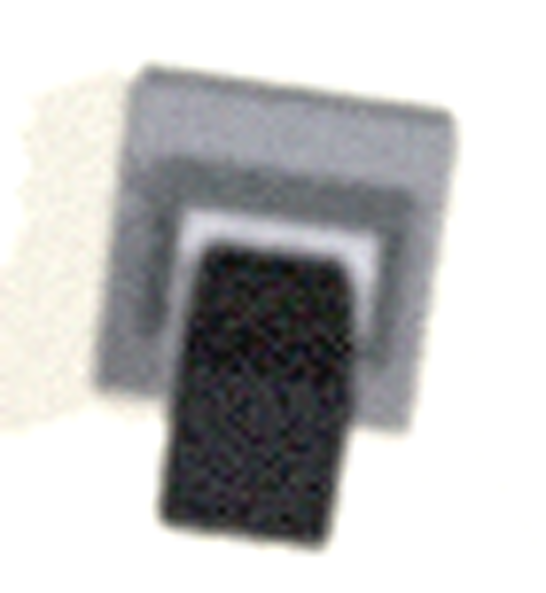

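```bash
python3 - <<'E'
from h import *
from scipy.optimize import least_squares
d=np.load('pics/w1.npz');m=lambda p:np.array(p)/7.8+[210,132]-.44
foot=m([[135,92],[452,120],[405,432],[98,388]]);gb=m([[207,250],[350,262]]);gt=m([[162,525],[325,548]])
F=unproj(d,foot,.014);B=unproj(d,gb,.020);G=unproj(d,gt,.086)
n=lambda a,b:round(1000*np.hypot(*(a-b)),1)
print('foot sides',[n(F[i],F[(i+1)%4]) for i in range(4)],'grip w',n(*B),n(*G))
# tool-aligned model fit: yaw, grip centre, foot offset
sg=np.array([[-1,-1],[-1,1],[1,1],[1,-1]])
def mod(p):
    th,gx,gy,ox,oy=p;c,s=np.cos(th),np.sin(th);Rm=np.array([[c,-s],[s,c]])
    W=lambda q,z:np.c_[(np.atleast_2d(q)@Rm.T)+[gx,gy],np.full(len(q),z)]
    return Rm,W
def res(p):
    Rm,W=mod(p);f=proj(d,W(sg*.022+p[3:],.014));b=proj(d,W(np.array([[-.01,-.01],[-.01,.01]]),.02));t=proj(d,W(np.array([[.01,-.01],[.01,.01]]),.086))
    return np.r_[(f-foot).ravel(),(b-gb).ravel(),(t-gt).ravel()]
r=least_squares(res,[-.45,.497,-.283,0,0],x_scale=[.1,.01,.01,.005,.005])
print(r.x.round(4),np.abs(r.fun).max().round(2),'rms',np.sqrt((r.fun**2).mean()).round(2))
delta([r.x[1],r.x[2],.024],np.pi+r.x[0])
print('tcp px',proj(d,[[*tool()[0][:3,3]]])*1.5625)
E
```

```text
foot sides [np.float64(41.7), np.float64(43.0), np.float64(42.1), np.float64(40.5)] grip w 18.8 17.8
[-4.734e-01  4.988e-01 -2.860e-01 -6.000e-03 -4.000e-04] 2.24 rms 1.27
pos [ 0.5011 -0.2789  0.1909] xang 2.7993 t 2.9167 shift [-1.000e-01 -7.600e+00  1.669e+02] ('turn', np.float64(0.1311))
tcp px [[391.63528968 385.68128311]]
```

```bash
python3 -m crank '[[[0,-4,15,0.065,-1],[0,-3.6,25,0.066,-1],[0,0,30,0,-1],[0,0,30,0,-1],[0,0,25,0,-1],[0,0,20,0,-1],[0,0,10,0,-1],[0,0,0,0,-1],[0,0,0,0,-1]]]' | tail -c 600
python3 - <<'E'
from h import *
delta([.4988,-.286,.025],np.pi-.4734)
E
```

```text
time: 3.67
position: [0.4977, -0.2873, 0.0359]
tool_rot: [0.739, 3.053, -0.0]
ft_force: [-0.2, -0.9, 1.0]
grip_width: 1.001
grip_force: 0.0
pos [ 0.4977 -0.2873  0.0359] xang 2.6668 t 3.6667 shift [-0.4  1.6 10.9] ('turn', np.float64(-0.0013))
```

```bash
python3 -m crank '[[[0,1,6,0,-1],[0,0.6,5,0,-1],[0,0,0,0,-1],[0,0,0,0,0.2],[0,0,0,0,1],[0,0,0,0,1],[0,0,0,0,1],[0,0,0,0,1],[0,0,0,0,1],[0,0,0,0,1]]]' 45 | tail -c 600
python3 -m crank '[[[0,0,0,0,1],[0,0,0,0,1],[0,0,0,0,1],[0,0,0,0,1],[0,0,0,0,1],[0,0,0,0,1]]]' 45 | tail -c 600
```

```text
time: 4.5
position: [0.4977, -0.2862, 0.0246]
tool_rot: [0.74, 3.053, 0.0]
ft_force: [0.5, 1.0, 0.6]
grip_width: 0.554
grip_force: 0.0
time: 5.0
position: [0.4976, -0.2862, 0.0245]
tool_rot: [0.74, 3.053, -0.0]
ft_force: [-0.7, -0.6, 0.7]
grip_width: 0.23
grip_force: 45.0
```

Gripped (opening 20 mm, which matches the grip). Next: lift, square up to the plate, and move beyond the rail to look at the plate, drive and stops.

```bash
python3 -m crank '[[[0,0,-10,0,1],[0,0,-25,0,1],[0,0,-40,-0.118,1],[0,0,-40,-0.118,1],[0,0,-40,-0.118,1],[0,0,-20,-0.12,1],[-13,34,0,0,1],[-13,34,0,0,1],[-13,34,0,0,1],[-13,34,0,0,1]]]' | tail -c 600
python3 -m crank '[[[-13,34,0,0,1],[-13,34,0,0,1],[-13,34,0,0,1],[-13,34,0,0,1],[-13,34,0,0,1],[0,0,0,0,1],[0,0,0,0,1],[0,0,0,0,1]]]' | tail -c 600
python3 - <<'E'
from h import *
shot('wrist','pics/w2')
delta([.62,.02,.2],np.pi)
a=cv2.imread('pics/w2.png');cv2.imwrite('pics/w2b.png',cv2.resize(a,(800,600),interpolation=cv2.INTER_CUBIC))
E
```

```text
time: 5.83
position: [0.55, -0.1489, 0.2006]
tool_rot: [0.005, 3.141, 0.001]
ft_force: [0.2, -0.2, -0.6]
grip_width: 0.227
grip_force: 45.0
time: 6.5
position: [0.6149, 0.019, 0.1997]
tool_rot: [-0.003, -3.141, 0.002]
ft_force: [0.1, -0.8, -1.3]
grip_width: 0.224
grip_force: 45.0
pos [0.6149 0.018  0.1999] xang 3.1381 t 6.55 shift [-5.1  2.  -0.1] ('turn', np.float64(-0.0035))
```

View pics/w2b.png

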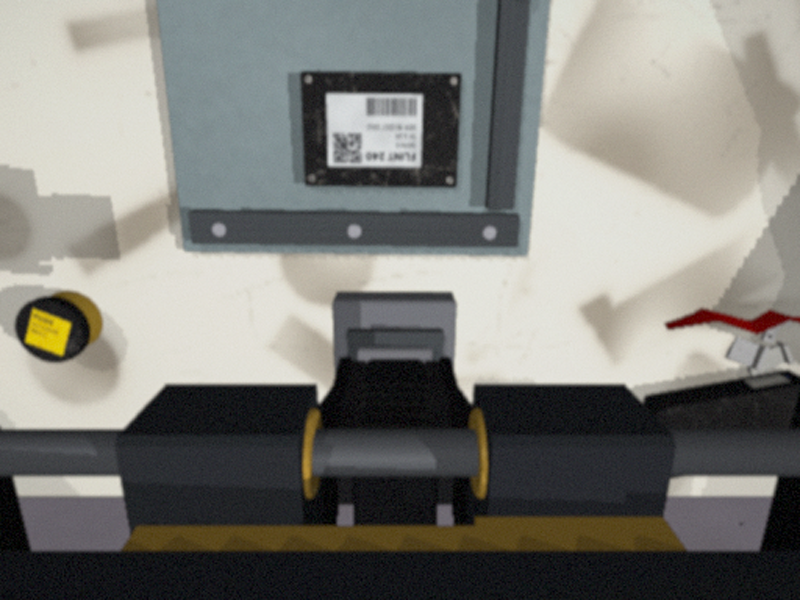

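The wrist view shows:
- rail inner edge from (190,211) to (519,214)
- end stop inner edge at x≈488
- drive corners (303,72), (460,74), (457,186), (305,184)
- block foot front edge at rows 293–303, columns 335–456

Now converting these to world coordinates.

```bash
python3 - <<'E'
from h import *
d=np.load('pics/w2.npz');k=1/1.5625
u=lambda p,z:unproj(d,np.array(p)*k,z)
r=u([[190,211],[519,214]],.010);print('rail',r.round(4).tolist(),'yaw',np.arctan2(-(r[1]-r[0])[0],(r[1]-r[0])[1]).round(4))
e=u([[488,205],[500,5]],.018);print('stop',e.round(4).tolist(),'yaw',np.arctan2((e[0]-e[1])[1],(e[0]-e[1])[0]).round(4))
D=u([[303,72],[460,74],[457,186],[304,184]],.015);print('drive',D.round(4).tolist(),'c',D.mean(0).round(4))
pl=u([[178,248],[527,254]],.008);print('plate far',pl.round(4).tolist(),np.arctan2(-(pl[1]-pl[0])[0],(pl[1]-pl[0])[1]).round(4))
T,_=tool();z=T[2,3]-.0245
f=u([[335,302],[456,302]],z+.014);fb=u([[337,293],[454,293]],z);print('foot top near edge',f.round(4).tolist(),'bottom',fb.round(4).tolist(),'tcp',T[:3,3].round(4))
print(proj(d,[[*T[:3,3]]])/k)
E
```

```text
rail [[0.5799, -0.1182], [0.5822, 0.1035]] yaw -0.0105
stop [[0.5752, 0.0809], [0.4584, 0.082]] yaw -0.0096
drive [[0.4943, -0.0366], [0.4956, 0.0601], [0.5632, 0.0605], [0.5618, -0.0396]] c [0.5287 0.0111]
plate far [[0.6055, -0.1302], [0.6101, 0.1114]] -0.0189
foot top near edge [[0.5886, -0.0009], [0.5887, 0.0411]] bottom [[0.5895, -0.0018], [0.5895, 0.0419]] tcp [0.6149 0.018  0.1999]
[[389.4489238  384.17593153]]
```

```bash
python3 -m crank '[[[25,-1.5,0,0.0075,1],[25,-1.5,0,0,1],[25,-1.5,0,0,1],[25,-1.5,0,0,1],[25,-1.5,0,0,1],[25,-1.5,0,0,1],[0,0,30,0,1],[0,0,35,0,1],[0,0,35,0,1],[0,0,25,0,1]]]' | tail -c 600
python3 -m crank '[[[0,0,15,0,1],[0,0,10,0,1],[0,0,0,0,1],[0,0,0,0,1],[0,0,0,0,1],[0,0,0,0,1]]]' | tail -c 600
python3 - <<'E'
from h import *
f=[];delta([.465,.009,.0345],np.pi-.011)
E
```

```text
time: 7.38
position: [0.4635, 0.0099, 0.0727]
tool_rot: [-0.02, -3.14, -0.0]
ft_force: [-1.2, 0.0, -1.6]
grip_width: 0.232
grip_force: 45.0
time: 7.88
position: [0.4664, 0.0118, 0.051]
tool_rot: [0.015, 3.139, 0.001]
ft_force: [-0.7, 0.4, -1.2]
grip_width: 0.229
grip_force: 45.0
pos [0.4664 0.0118 0.051 ] xang 3.1319 t 7.8833 shift [ 1.4 -2.8 16.5] ('turn', np.float64(0.0013))
```

```bash
python3 -m crank '[[[0,-1.4,8,0,1],[0,-1.4,5,0,1],[0,0,3.5,0,1],[0,0,0,0,1],[0,0,0,0,1],[0,0,0,0,1]]]' | tail -c 600
python3 - <<'E'
from h import *
delta([.465,.009,.0345],np.pi-.011)
d=shot('scene','pics/s2');a=cv2.imread('pics/s2.png')[110:270,130:330]
cv2.imwrite('pics/s2b.png',cv2.resize(a,None,fx=3.75,fy=3.75,interpolation=cv2.INTER_CUBIC))
E
```

```text
time: 8.38
position: [0.465, 0.0091, 0.0328]
tool_rot: [-0.015, -3.141, 0.0]
ft_force: [-0.5, 0.1, -1.4]
grip_width: 0.227
grip_force: 45.0
pos [0.465  0.0091 0.0328] xang 3.1323 t 8.3833 shift [-0.  -0.1 -1.7] ('turn', np.float64(0.0017))
```

View pics/s2b.png

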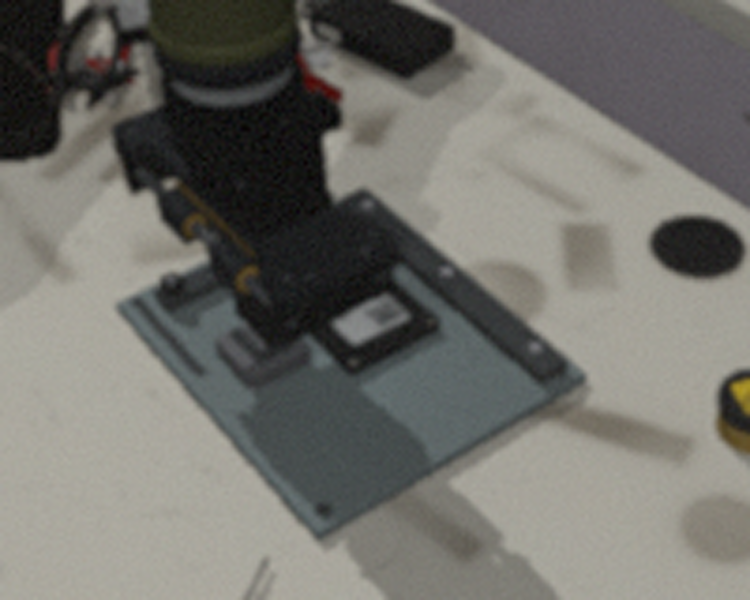

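The scene view shows the foot, at about (260,355) in the crop, squarely behind the drive's long side at (340,350) with a gap of about 10 mm. The block clears the plate by only about 0.3 mm, so I'll raise it a little and then approach.

```bash
python3 -m crank '[[[0,0,-1.2,0,1],[-2,0,0,0,1],[-2,0,0,0,1],[-2,0,0,0,1],[-2,0,0,0,1],[-2,0,0,0,1],[-2,0,0,0,1],[-2,0,0,0,1],[-2,0,0,0,1],[0,0,0,0,1]]]' | tail -c 600
python3 -m crank '[[[-2,0,0,0,1],[-2,0,0,0,1],[-2,0,0,0,1],[-1,0,0,0,1],[-1,0,0,0,1],[0,0,0,0,1],[0,0,0,0,1],[0,0,0,0,1]]]' | tail -c 600
```

```text
time: 9.27
position: [0.4816, 0.0089, 0.0343]
tool_rot: [0.015, 3.141, -0.0]
ft_force: [-0.0, -0.2, -0.9]
grip_width: 0.222
grip_force: 45.0
time: 9.93
position: [0.4892, 0.0088, 0.0343]
tool_rot: [0.015, 3.141, 0.0]
ft_force: [0.3, -0.1, -1.2]
grip_width: 0.227
grip_force: 45.0
```

```bash
for i in 1; do python3 -m crank '[[[-0.5,0,0,0,1],[-0.5,0,0,0,1],[0,0,0,0,1],[0,0,0,0,1]]]' | grep -E 'pos|ft'
python3 -m crank '[[[-0.5,0,0,0,1],[0,0,0,0,1],[0,0,0,0,1]]]' | grep -E 'pos|ft'; done
python3 -m crank '[[[-0.5,0,0,0,1],[0,0,0,0,1],[0,0,0,0,1]]]' | grep -E 'pos|ft'
```

```text
position: [0.4901, 0.0089, 0.0342]
ft_force: [-0.6, 0.3, -0.2]
position: [0.4907, 0.0088, 0.0343]
ft_force: [0.2, 0.2, -1.5]
position: [0.4912, 0.0088, 0.0343]
ft_force: [0.2, 0.4, -1.4]
```

```bash
python3 -m crank '[[[-0.5,0,0,0,1],[0,0,0,0,1],[-0.5,0,0,0,1],[0,0,0,0,1],[0,0,0,0,1]]]' | grep -E 'pos|ft'
python3 -m crank '[[[-0.5,0,0,0,1],[0,0,0,0,1],[0,0,0,0,1]]]' | grep -E 'pos|ft'
python3 -m crank '[[[-0.5,0,0,0,1],[0,0,0,0,1],[0,0,0,0,1]]]' | grep -E 'pos|ft'
```

```text
position: [0.4922, 0.0088, 0.0343]
ft_force: [0.1, -0.2, 0.1]
position: [0.4927, 0.0088, 0.0343]
ft_force: [0.6, 0.4, -0.6]
position: [0.493, 0.0088, 0.0342]
ft_force: [-0.8, 0.0, 0.1]
```

```bash
python3 -m crank '[[[-0.3,0,0,0,1],[0,0,0,0,1],[0,0,0,0,1]]]' | grep -E 'pos|ft'
python3 -m crank '[[[-0.3,0,0,0,1],[0,0,0,0,1],[0,0,0,0,1]]]' | grep -E 'pos|ft'
```

```text
position: [0.4931, 0.0088, 0.0342]
ft_force: [-2.0, -0.1, -0.4]
position: [0.4931, 0.0088, 0.0341]
ft_force: [-3.8, -0.2, 0.8]
```

Rail contact is confirmed at about 6 N/mm. I'll add a little and hold for a second.

```bash
python3 -m crank '[[[-0.2,0,0,0,1],[0,0,0,0,1],[0,0,0,0,1],[0,0,0,0,1]]]' | grep -E 'pos|ft'
python3 -m crank '[[[0,0,0,0,1],[0,0,0,0,1],[0,0,0,0,1],[0,0,0,0,1],[0,0,0,0,1],[0,0,0,0,1],[0,0,0,0,1],[0,0,0,0,1],[0,0,0,0,1]]]' | grep -E 'pos|ft'
```

```text
position: [0.4932, 0.0088, 0.0341]
ft_force: [-5.3, 0.4, 3.0]
position: [0.4932, 0.0088, 0.0341]
ft_force: [-5.2, -0.3, 1.1]
```

```bash
python3 -m crank '[[[3,0,0,0,1],[6,0,0,0,1],[6,0,0,0,1],[0,0,-15,0,1],[0,0,-15,0,1],[0,0,-15,0,1],[-18,-21,0,0,1],[-18,-21,0,0,1],[-18,-21,0,0,1],[-18,-21,0,0,1]]]' | grep -E 'time|pos|ft'
python3 -m crank '[[[0,0,0,0,1],[0,0,0,0,1],[0,0,0,0,1]]]' | grep -E 'time|pos|ft'
python3 - <<'E'
from h import *
shot('wrist','pics/w3');shot('top','pics/t3')
delta([.550,-.075,.0345],np.pi-.0105)
a=cv2.imread('pics/w3.png');cv2.imwrite('pics/w3b.png',cv2.resize(a,(800,600),interpolation=cv2.INTER_CUBIC))
E
```

```text
time: 14.1
position: [0.5511, -0.0766, 0.0798]
ft_force: [0.3, 0.6, -0.8]
time: 14.35
position: [0.5496, -0.0752, 0.079]
ft_force: [-0.9, 0.4, -0.8]
pos [ 0.5495 -0.0744  0.0791] xang 3.1338 t 14.45 shift [-0.5 -0.6 44.6] ('turn', np.float64(0.0027))
```

View pics/w3b.png

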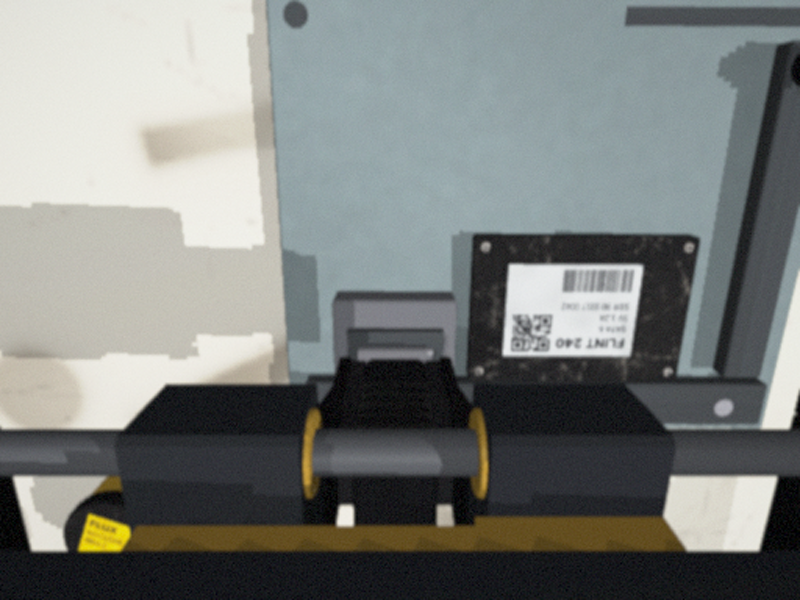

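The wrist view shows the drive against the rail: its edge at row 380 coincides with the rail, its left edge is at x≈472 and its right edge at 698. The foot spans 335–456, still square in the gripper.

```bash
python3 - <<'E'
from h import *
d=np.load('pics/w3.npz');k=1/1.5625
u=lambda p,z:unproj(d,np.array(p)*k,z).round(4).tolist()
print(u([[473,235],[698,238],[681,374],[469,376]],.015),'stop',u([[776,45],[716,374]],.010),'rail',u([[470,379],[700,381]],.010))
T,_=tool();z=T[2,3]-.0245
print('foot bottom',u([[336,293],[455,293]],z),'top',u([[335,302],[456,302]],z+.014))
E
python3 -m crank '[[[0,0,15,0,1],[-0.5,-0.6,15,0,1],[0,0,10,0,1],[0,0,3.5,0,1],[0,0,0,0,1],[0,0,0,0,1],[0,0,0,0,1]]]' | grep -E 'time|pos|ft'
```

```text
[[0.5096, -0.0397], [0.5118, 0.0591], [0.5771, 0.0616], [0.5772, -0.0392]] stop [[0.4342, 0.0809], [0.5796, 0.0816]] rail [[0.5812, -0.0379], [0.5833, 0.0744]]
foot bottom [[0.524, -0.0961], [0.5244, -0.0517]] top [[0.5232, -0.0949], [0.5236, -0.0529]]
time: 15.03
position: [0.5512, -0.0763, 0.0366]
ft_force: [-0.0, 0.1, -1.3]
```

```bash
python3 -m crank '[[[0,0,2.2,0,1],[0,2,0,0,1],[0,2,0,0,1],[0,2,0,0,1],[0,2,0,0,1],[0,2,0,0,1],[0,2,0,0,1],[0,2,0,0,1],[0,2,0,0,1],[0,0,0,0,1]]]' | grep -E 'time|pos|ft'
python3 -m crank '[[[0,2,0,0,1],[0,2,0,0,1],[0,2,0,0,1],[0,2,0,0,1],[0,2,0,0,1],[0,1.5,0,0,1],[0,1,0,0,1],[0,0,0,0,1],[0,0,0,0,1]]]' | grep -E 'time|pos|ft'
```

```text
time: 15.87
position: [0.5508, -0.0598, 0.0336]
ft_force: [-0.0, -0.1, -1.2]
time: 16.62
position: [0.5508, -0.0477, 0.0335]
ft_force: [1.6, -0.1, -1.5]
```

```bash
python3 -m crank '[[[0,1,0,0,1],[0,1,0,0,1],[0,1,0,0,1],[0,0,0,0,1],[0,0,0,0,1]]]' | grep -E 'pos|ft'
python3 -m crank '[[[0,0.5,0,0,1],[0,0,0,0,1],[0,0.5,0,0,1],[0,0,0,0,1],[0,0,0,0,1]]]' | grep -E 'pos|ft'
python3 -m crank '[[[0,0.5,0,0,1],[0,0,0,0,1],[0,0,0,0,1]]]' | grep -E 'pos|ft'
```

```text
position: [0.5509, -0.0446, 0.0336]
ft_force: [0.6, -0.2, -0.2]
position: [0.5509, -0.0438, 0.0335]
ft_force: [-0.5, -0.1, -1.9]
position: [0.5509, -0.0433, 0.0336]
ft_force: [0.2, 0.2, -0.8]
```

```bash
python3 -m crank '[[[0,0.5,0,0,1],[0,0,0,0,1],[0,0,0,0,1]]]' | grep -E 'pos|ft'
python3 -m crank '[[[0,0.5,0,0,1],[0,0,0,0,1],[0,0,0,0,1]]]' | grep -E 'pos|ft'
python3 -m crank '[[[0,0.4,0,0,1],[0,0,0,0,1],[0,0,0,0,1]]]' | grep -E 'pos|ft'
```

```text
position: [0.551, -0.0428, 0.0336]
ft_force: [-0.1, 0.2, -1.6]
position: [0.5509, -0.0422, 0.0336]
ft_force: [-0.3, -0.1, -1.2]
position: [0.5509, -0.0421, 0.0336]
ft_force: [-0.7, -0.0, -1.0]
```

```bash
python3 -m crank '[[[0,0.4,0,0,1],[0,0,0,0,1],[0,0,0,0,1]]]' | grep -E 'pos|ft'
python3 -m crank '[[[0,0.3,0,0,1],[0,0,0,0,1],[0,0,0,0,1]]]' | grep -E 'pos|ft'
```

```text
position: [0.5509, -0.042, 0.0336]
ft_force: [-0.2, -1.8, -0.8]
position: [0.5509, -0.042, 0.0336]
ft_force: [0.3, -2.4, -1.1]
```

```bash
python3 -m crank '[[[0,0.3,0,0,1],[0,0,0,0,1],[0,0,0,0,1]]]' | grep -E 'pos|ft'
python3 -m crank '[[[0,0.2,0,0,1],[0,0,0,0,1],[0,0,0,0,1]]]' | grep -E 'pos|ft'
python3 -m crank '[[[0,0,0,0,1],[0,0,0,0,1],[0,0,0,0,1],[0,0,0,0,1],[0,0,0,0,1],[0,0,0,0,1],[0,0,0,0,1],[0,0,0,0,1],[0,0,0,0,1]]]' | grep -E 'time|pos|ft'
```

```text
position: [0.5509, -0.0419, 0.0336]
ft_force: [0.4, -4.5, -1.1]
position: [0.5509, -0.0419, 0.0336]
ft_force: [-0.7, -5.9, -1.3]
time: 20.2
position: [0.5509, -0.0418, 0.0336]
ft_force: [0.1, -5.2, -0.4]
```

```bash
python3 -m crank '[[[0,-3,0,0,1],[0,-6,0,0,1],[0,-6,0,0,1],[0,0,-20,0,1],[0,0,-36,0,1],[0,0,-36,0,1],[0,0,-36,0,1],[0,0,-36,0,1],[-32,37,0,0,1],[-32,38,0,0,1]]]' | grep -E 'time|pos|ft'
python3 -m crank '[[[0,0,0,0,1],[0,0,0,0,1],[0,0,0,0,1],[0,0,0,0,1]]]' | grep -E 'time|pos|ft'
python3 - <<'E'
from h import *
shot('wrist','pics/w4')
delta([.5,-.27,.0335],np.pi)
a=cv2.imread('pics/w4.png')[10:200,90:380];cv2.imwrite('pics/w4b.png',cv2.resize(a,None,fx=2.75,fy=2.75,interpolation=cv2.INTER_CUBIC))
E
```

```text
time: 21.03
position: [0.6078, 0.0052, 0.2023]
ft_force: [1.3, 0.6, -2.2]
time: 21.37
position: [0.6048, 0.0057, 0.1972]
ft_force: [-0.5, 0.2, -1.1]
pos [0.6048 0.0055 0.1974] xang 3.1301 t 21.4167 shift [ 101.6 -276.7  164.1] ('turn', np.float64(-0.0115))
```

View pics/w4b.png

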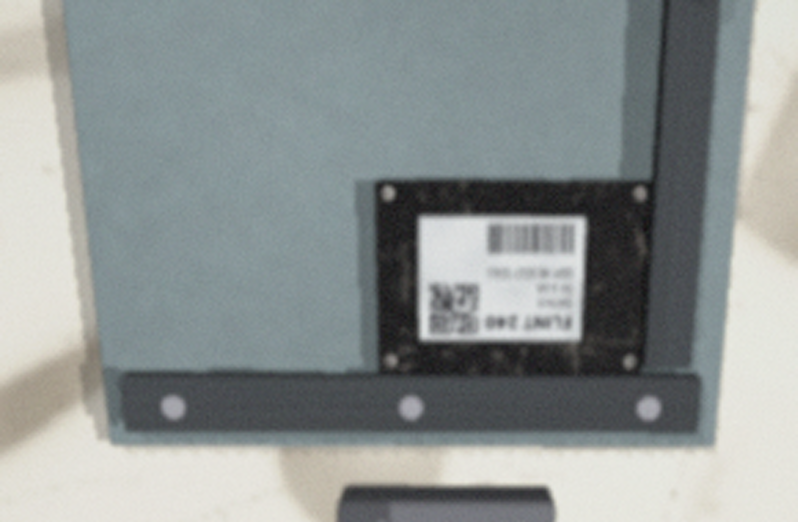

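The drive sits in the corner with no visible gap at the rail (row 375) or the stop (x≈650). Next I'll put the block back on the bench.

```bash
python3 -m crank '[[[12.7,-34.6,0,-0.01,1],[12.7,-34.6,0,0,1],[12.7,-34.6,0,0,1],[12.7,-34.6,0,0,1],[12.7,-34.6,0,0,1],[12.7,-34.6,0,0,1],[12.7,-34.6,0,0,1],[12.7,-34.6,0,0,1],[0,0,30,0,1],[0,0,35,0,1]]]' | grep -E 'time|pos|ft'
python3 -m crank '[[[0,0,35,0,1],[0,0,30,0,1],[0,0,15,0,1],[0,0,8,0,1],[0,0,4,0,1],[0,0,0,0,1],[0,0,0,0,1],[0,0,0,0,1],[0,0,0,0,1]]]' | grep -E 'time|pos|rot|ft'
```

```text
time: 22.25
position: [0.5034, -0.2753, 0.1354]
ft_force: [1.2, 1.1, -2.3]
time: 23.0
position: [0.5047, -0.27, 0.042]
tool_rot: [-0.001, 3.139, -0.001]
ft_force: [-0.1, 0.2, -0.2]
```

```bash
python3 -m crank '[[[0,0,6,0,1],[0,0,5,0,1],[0,0,3,0,1],[0,0,2,0,1],[0,0,0,0,1],[0,0,0,0,1],[0,0,0,0,1]]]' | grep -E 'time|pos|rot|ft'
python3 -m crank '[[[0,0,0.7,0,1],[0,0,0,0,1],[0,0,0,0,1]]]' | grep -E 'time|pos|rot|ft'
```

```text
time: 23.58
position: [0.5036, -0.2695, 0.0245]
tool_rot: [0.001, -3.141, -0.001]
ft_force: [-1.2, 0.1, 2.1]
time: 23.83
position: [0.5036, -0.2695, 0.0245]
tool_rot: [0.001, -3.141, -0.001]
ft_force: [-3.1, 1.0, 6.3]
```

```bash
python3 -m crank '[[[0,0,-0.6,0,1],[0,0,0,0,1],[0,0,0,0,0.2],[0,0,0,0,0],[0,0,0,0,-0.5],[0,0,0,0,-1],[0,0,0,0,-1],[0,0,0,0,-1],[0,0,0,0,-1],[0,0,0,0,-1]]]' | grep -E 'time|pos|width|ft'
python3 -m crank '[[[0,0,0,0,-1],[0,0,-8,0,-1],[0,0,-15,0,-1],[0,0,-30,0,-1],[0,0,-35,0,-1],[0,0,-35,0,-1],[0,0,-35,0,-1],[-15,0,0,0,-1],[0,0,0,0,-1],[0,0,0,0,-1]]]' | grep -E 'time|pos|width|ft'
python3 - <<'E'
from h import *
shot('wrist','pics/w5');shot('top','pics/t5')
a=cv2.imread('pics/w5.png');b=cv2.imread('pics/t5.png')
b=cv2.resize(b[140:290,160:410],(512,307),interpolation=cv2.INTER_CUBIC)
cv2.imwrite('pics/f.png',cv2.resize(np.vstack([a[:290],b]),None,fx=1,fy=1))
E
```

```text
time: 24.67
position: [0.5038, -0.2696, 0.0245]
ft_force: [-0.1, 1.3, -0.8]
grip_width: 0.748
time: 25.5
position: [0.5188, -0.2692, 0.1826]
ft_force: [-1.0, 0.1, 0.1]
grip_width: 0.999
```

View pics/f.png

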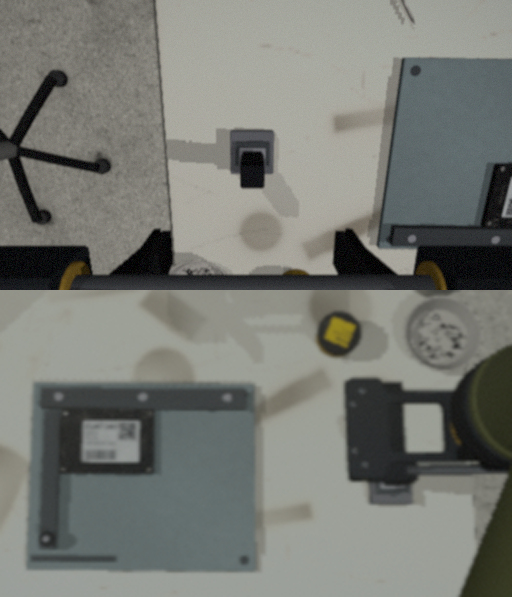

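The block stands upright on the bench at about (252,150) in the wrist view, clear of the plate and released. In the top view the drive is seated in the corner and the tub and dish have not moved. Handing in.

```bash
python3 -c "
from bench import job;print(job.close_job())"
```

```text
the job is handed in; nothing more can be done
None
```

The job is handed in (no verdict came back): the drive was pressed home at about 5 N against the rail, then the end stop, and looks seated square in the corner; the push block stands upright and released on the bench.

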